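Index a drilling jig and hold the blank home on its stop

TASK

On the bench drilling jig, slide the carriage along its rails from the loading end until it clicks into the next station, where the blank lies under the drill guide. Then push the wooden blank in against its sprung ejector until it is fully home on the steel stop, and finish while still holding it pressed there, firmly but without forcing it, ready for drilling: the ejector slides it back out if you let go. Leave the loose things around the jig alone.

Things in the scene. Friction and masses are not known exactly. Their poses are not given: they have to be found in the camera images.
- jig: Shuttle drilling jig fixed to the bench: grey base board 300 (x) x 520 (y) x 15 mm, origin at the centre of its underside. +x points away from the robot's side; two steel rails run along y; the loading end is at -y. End plates 49 mm high at y +-242 mm, x -70 to 90 mm. A pencil and a chuck key lie on its front strip (x below -95 mm), under 30 mm above the bench.
- bush (a point): Top of the brass bush of the grey drill guide arm (fixed), over the middle station at jig x 10, y 45 mm, 110 mm above the bench. The arm's underside is 92 mm above the bench; it slants back to a steel column at jig x 133, y 112 mm that is 140 mm tall.
- carriage (a joint): Slide of the aluminium carriage along jig +y, m: 0 loading station, 0.110 next station (drill guide), 0.220 last. At each a spring ball drops into a notch, pulls it in from 6 mm either side and centres it; 8 to 10 N along the rail pushes it out, about 2 N slides it between. It starts in the loading notch. Carriage centre: jig y = value - 0.110. Deck: jig x -70 to 90 mm, 190 mm along y, top 54 mm above bench.
- knob (a point): Centre of the carriage's black push knob: upright, round, 26 mm in diameter, from 72 to 100 mm above the bench (centre 86 mm) on a 12 mm post. It moves with the carriage, at jig x -45 mm, 60 mm to the -y side of the carriage's centre (105 mm from the blank's centre line). Axes as the jig's.
- blank_center (a point): Centre of the loose wooden blank in the carriage: 120 (x) x 32 (y) x 28 (z) mm, 80 g, lying on the deck (centre 68, top 82 mm above bench), its length along jig x, between two blue cheeks 18 mm high, 35 mm apart, at jig x -30 to 50 mm. +x away from the robot's side. Its near end starts 15 to 28 mm beyond the deck's near edge, and is flush with that edge when home.
- blank_end (a point): Centre of the blank's near end face (towards the robot), 60 mm from its centre: the face to push on, 32 mm wide and 28 mm high, 68 mm above the bench. Nothing stands before it.
- seat (a point): Middle of the near face of the steel stop (on the carriage, 60 mm wide, 34 mm high), 68 mm above the bench at jig x 50 mm. Home means that the blank's far end touches it, so that blank_center lies 60 mm to the -x of it. Axes as the jig's.
- ejector (a joint): Brass sprung pin, 12 mm across, that stands 15 mm out of the stop's face at the blank's mid-height. Value in m: 0 fully out, 0.015 pressed level with the stop's face. It pushes back with 3 N at 0 and 6 N at 0.015, so the blank takes about 10 to 25 N in all to stay firmly on the stop. Its red-collared tail comes out at the back as it goes in.
- blank: The same blank; origin at the centre of its underside.
- drilled_0: A finished, drilled blank lying on the bench to one side (leave alone); same size as the blank.
- drilled_1: A second finished blank (leave alone).
- drill: Cordless drill lying on its side, 240 x 210 x 72 mm (leave alone); origin under its motor.
- tape: Red tape measure, 70 x 66 x 38 mm, to the left between the robot and the jig (leave alone); origin at the centre of its underside.
- jar: Glass jar with grey cap, 72 mm across, 85 mm high (leave alone); origin at the centre of its underside.
- square: Steel combination square, 300 mm long, 19 mm high, lying flat (leave alone).
- pencil: Flat orange carpenter's pencil, 160 mm long, 8 mm thick, on the jig board's front strip at +y (leave alone); its origin is under its middle.
- chuck_key: Steel T-shaped chuck key, 62 mm long, 14 mm thick, on the jig board's front strip at -y (leave alone).
Things that resemble listed ones, but are neither listed nor needed, are in the scene too. What is shaped like the blank but black or pink is not meant.

How it is judged:
By the outcome, as a careful person would: the job done as asked, in the order asked, and still so for the second after the job is handed in, while the arm keeps its last pose, push and grip.
It also fails if it takes over 48 s, if anything falls off the work surface, if the arm or the gripper's body presses on something with over 40 N, if the wrist force passes 120 N, or if a joint passes its speed limit or range.

ROBOT

A 6-joint arm with a two-finger parallel gripper is mounted at the origin on the work surface. World frame = base frame: x ahead of the robot, y to its left, z up, the work surface at z = 0. Lengths are in m, angles in rad, forces in N, time in s.
With the tool pointing down it reaches from about 0.35 to 1 m from the base axis. Payload 7.1 kg.
Tool frame: the origin (TCP) lies on the centre line of the jaws, within the pads' length; the fingertips stand tips_ahead ahead of it and the grasp point (between the pads) lies 2 mm behind it (tips_ahead is the distance from the TCP to the fingertips, in m); x points along the fingers, z is the direction in which the jaws open and shut, and the axes are right-handed (so a half turn about x gives the same grasp; the last joint's range is limited). The gripper opens to 85 mm and grips with 20 to 120 N. Pads are 22 mm wide; open, the fingers measure 114 mm over their backs; the gripper's body (76 mm by 85 mm) begins 54 mm behind the grasp point. The pads swing forward as they close: fully open they stand 13 mm farther back than shut.
Start: joints at [1.32, 0.423, 1.63, -0, 1.089, -0.019], TCP at [0.144, 0.608, 0.248] pointing down, gripper open.
Joint ranges: [-3, 3], [-0.9, 2.11], [0.09, 2.58], [-1.31, 4.45], [0.11, 2.69], [-2.54, 2.54]. Speed limits (rad/s): [2.39, 2.39, 3.01, 3.14, 3.14, 3.14].

INTERFACE

Orientations are given as a 3x3 rotation matrix whose columns are the frame's x, y, z axes.
In Python, from station import * gives the robot as it stands. The module is installed in compiled form; this text tells all that it offers.
- The arm moves only by the tool jog_arm, never from a script. Its argument "targets" is a list of rows, each an object with "translation": the shift along the tool's x, y, z in units of 40 mm (1.0 is 40 mm), a list of three; "rotation": the turn, a rotation vector about the tool's x, y, z in rad, a list of three; "grip": the opening, from 0 (shut) to 1 (fully open). A call has 1 to 12 rows; each row shifts and turns the commanded pose from where the row before left it, along the tool's axes as they then stand; what a row does not reach is not made up. A row lasts 1/12 s, in which the tool goes at most 41.7 mm and 7.16 degrees, less where a joint would pass 70% of its speed; a pose out of reach is approached as far as the arm can. A call is refused whole if a number of a shift passes 1 or a number of a turn 0.125, either way. A call with a gripper value outside its range is refused whole. The fingers move at their own pace and stop on an object; the grip force is fixed at half the most. Time passes only in rows, so rows that do not move let the fingers close. It gives the time, the measured TCP pose, the force and the opening at its end, in the units of the state.
- state(): the state, without advancing time (a new reading comes with each control period).
- read_camera(name): name is "scene" or "top"; returns the picture (400x640x3 uint8, red, green, blue); there is no depth.
- camera_info(name): a dict with "K" (3x3 intrinsics, pixels), "R" (3x3) and "t" (3): a world point X has camera coordinates R X + t. Camera axes: x right, y down, z forward; pixel columns grow to the right and rows downward; lengths in m; the calibration is good to about 2 mm. A picture is of the moment at which its call begins. camera_info takes no time and is no camera call.
- job_done(): hands the job in, once; it reports no verdict.
The state is a dict: "t": time; "joint_positions": joint angles; "dq": joint speeds; "effort": joint torques, N m; "tcp_pos": TCP position; "orientation": TCP orientation; "force": force on the tool from outside, world axes, zero at the start; "ft_torque": the same for the moment, N m; "width": finger opening in m.
Only numpy, scipy, OpenCV 4.12 (cv2) and the standard library are available. Lean on these libraries where they do the work, as an engineer would, in place of code of your own. Each camera call takes 0.05 s, during which the arm holds its last target.

## Working session

There is one attempt and no reset: what is moved stays moved. The work goes in short steps, Python scripts to look and compute and a tool call to move; the robot and the scene stay as the last step left them, time stands still between calls to the robot, and variables do not carry over. Pictures are saved under pics/ and viewed, and the job is handed in when it is done.

Besides the shell and the picture viewer there is one more tool, called after "Request:" by a JSON object that holds its "fn" and its "kwargs". jog_arm: Moves the arm, as the interface text tells. Its arguments: {"type":"object","properties":{"targets":{"type":"array","items":{"type":"object","properties":{"translation":{"type":"array","items":{"type":"number"}},"rotation":{"type":"array","items":{"type":"number"}},"grip":{"type":"number"}}}}},"required":["targets"]}

```bash
mkdir -p pics; python3 - <<'E'
from station import *
import cv2
for n in("scene","top"):
    cv2.imwrite(f"pics/{n}0.png",read_camera(n)[:,:,::-1]); print(n,camera_info(n))
print(state())
E
```

```text
scene {'K': array([[387.41421146,   0.        , 313.33498248],
       [  0.        , 387.41421146, 206.47494209],
       [  0.        ,   0.        ,   1.        ]]), 'R': array([[ 0.69195964,  0.72191287, -0.00580188],
       [ 0.40086183, -0.39088849, -0.8285626 ],
       [-0.60041789,  0.57100612, -0.55986638]]), 't': array([-0.33640362, -0.17148364,  1.8750994 ])}
top {'K': array([[455.9511476 ,   0.        , 321.51728588],
       [  0.        , 455.9511476 , 195.30159304],
       [  0.        ,   0.        ,   1.        ]]), 'R': array([[-0.12110552, -0.99263054, -0.0042502 ],
       [-0.97060072,  0.11931285, -0.20904233],
       [ 0.2080089 , -0.02119093, -0.97789736]]), 't': array([-0.00364942,  0.55804572,  1.36130546])}
{'t': 0.1, 'joint_positions': array([ 1.31999464e+00,  4.23768051e-01,  1.63059513e+00,  8.94361901e-06,
        1.08863976e+00, -1.90387277e-02]), 'dq': array([ 0.00057887, -0.00110867, -0.0023741 ,  0.00034006,  0.00097762,
       -0.0006226 ]), 'effort': array([ 9.32330986e-04, -5.58424437e+01, -2.82444155e+01,  1.64391560e-05,
        3.05153902e-03, -4.94432399e-06]), 'tcp_pos': array([0.14343777, 0.60783304, 0.2476284 ]), 'orientation': array([[-3.57682497e-04, -9.73262007e-01,  2.29697491e-01],
       [-1.36419963e-03,  2.29697767e-01,  9.73261052e-01],
       [-9.99999006e-01,  3.47652118e-05, -1.40988254e-03]]), 'force': array([0.00304595, 0.55287777, 0.30154776]), 'ft_torque': array([-0.00281484,  0.01465665, -0.02838472]), 'width': 0.08523069170255193}
```

View pics/scene0.png

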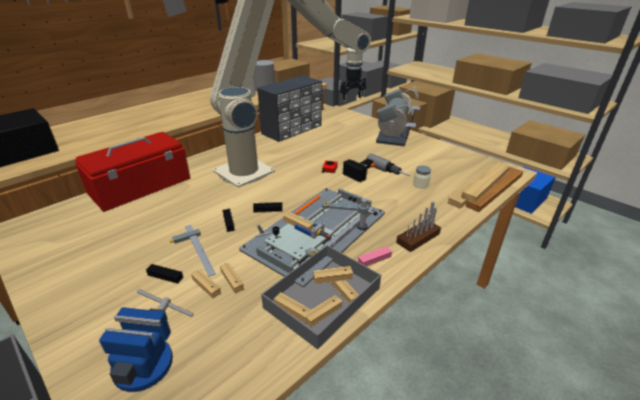

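View pics/top0.png

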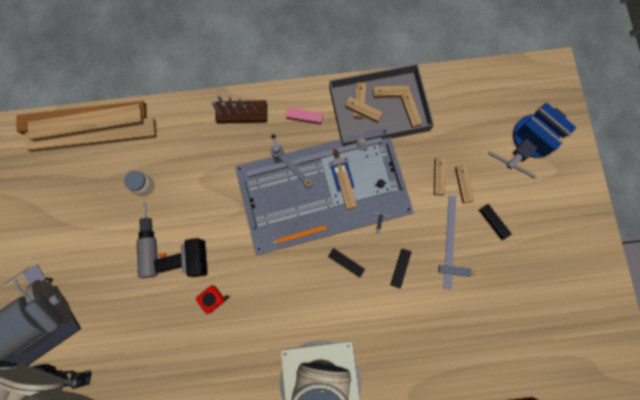

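The jig is at about px (325,195) in the top view, with its carriage at the right (-y) end. I'll zoom in to get the corners.

```bash
python3 - <<'E'
import cv2
a=cv2.imread("pics/top0.png")[125:260,225:425]
cv2.imwrite("pics/topz.png",cv2.resize(a,None,fx=4,fy=4,interpolation=cv2.INTER_CUBIC))
a=cv2.imread("pics/scene0.png")[180:280,230:390]
cv2.imwrite("pics/scz.png",cv2.resize(a,None,fx=5,fy=5,interpolation=cv2.INTER_CUBIC))
E
```

```text
(no output)
```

View pics/topz.png

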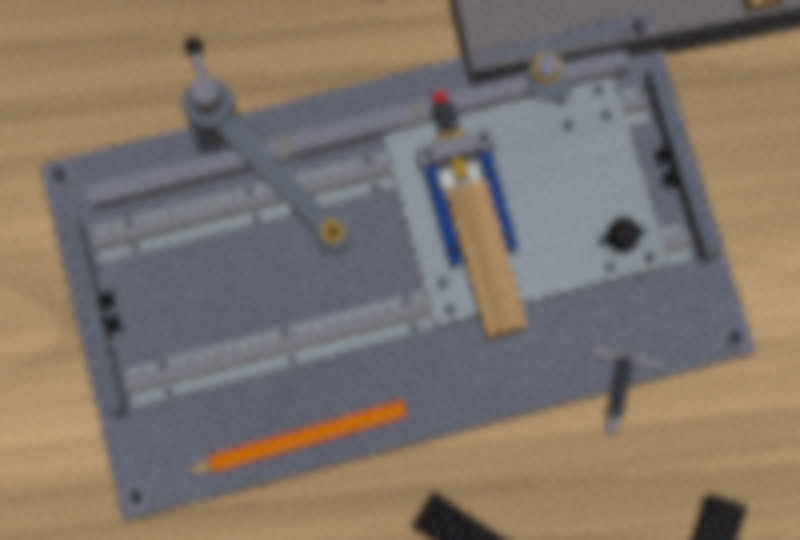

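View pics/scz.png

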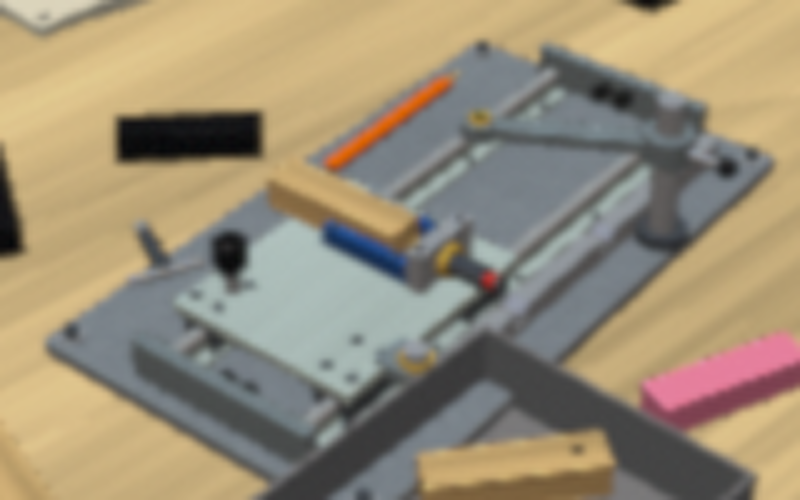

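```bash
cat > h.py <<'E'
import numpy as np
from station import *
def proj(n,X):
    c=camera_info(n); q=(np.atleast_2d(X)@c["R"].T+c["t"])@c["K"].T
    return q[:,:2]/q[:,2:]
def jig(p,X):
    X=np.atleast_2d(X); c,s=np.cos(p[2]),np.sin(p[2])
    return np.c_[p[0]+c*X[:,0]-s*X[:,1],p[1]+s*X[:,0]+c*X[:,1],X[:,2]]
def ray(n,uv,z):
    c=camera_info(n); d=c["R"].T@np.linalg.solve(c["K"],[uv[0],uv[1],1]); o=-c["R"].T@c["t"]
    return o+d*(z-o[2])/d[2]
E
python3 - <<'E'
from h import *
from scipy.optimize import least_squares
J=np.array
T=J([[150,260,15],[-150,260,15],[-150,-260,15],[10,45,110],[-45,-170,100]])/1e3
t=J([[45,165],[125,518],[752,350],[333,232],[625,232]]); t=(t+.5)/4-.5+[225,125]
S=J([[150,260,15],[-150,260,15],[-150,-260,15],[10,45,110],[-45,-170,86]])/1e3
s=J([[772,157],[482,42],[48,345],[480,119],[229,252]]); s=(s+.5)/5-.5+[230,180]
f=lambda p:np.r_[proj("top",jig(p,T))-t,proj("scene",jig(p,S))-s].ravel()
r=least_squares(f,[.6,0,.1]); p=r.x
print(p,np.round(r.fun.reshape(-1,2),1))
np.save("p.npy",p)
for q in [(-45,-170,86),(10,45,110),(-70,0,68),(-55-0,0-65+0,68)]: print(q,jig(p,J(q)/1e3))
# blank near end top edge centre, zoom
e=(J([506,334])+.5)/4-.5+[225,125]; w=ray("top",e,.082); c,sn=np.cos(p[2]),np.sin(p[2])
d=w[:2]-p[:2]; print("blank end jig",c*d[0]+sn*d[1],-sn*d[0]+c*d[1])
E
```

```text
[ 0.58460274 -0.08043437  0.13997043] [[-1.6 -0.6]
 [-0.5  0.5]
 [ 1.6  0. ]
 [ 0.  -0.6]
 [ 0.1 -0.6]
 [ 0.9 -0. ]
 [-0.7 -0.6]
 [-1.4 -1.2]
 [-0.1 -0.5]
 [ 0.2  0.4]]
(-45, -170, 86) [[ 0.56376018 -0.25504991  0.086     ]]
(10, 45, 110) [[ 0.58822681 -0.03447932  0.11      ]]
(-70, 0, 68) [[ 0.51528733 -0.09020033  0.068     ]]
(-55, -65, 68) [[ 0.53920903 -0.15247193  0.068     ]]
blank end jig -0.09629468586821531 -0.06231977508729536
```

Request:
{"fn": "jog_arm", "kwargs": {"targets": [{"translation": [0,0,0],"rotation": [-0.124,0,0],"grip": 0},{"translation": [0,0,0],"rotation": [-0.124,0,0],"grip": 0},{"translation": [0,0,0],"rotation": [-0.124,0,0],"grip": 0},{"translation": [0,-0.6,-0.6],"rotation": [0,0,0],"grip": 0},{"translation": [0,-0.6,-0.6],"rotation": [0,0,0],"grip": 0},{"translation": [0,-0.6,-0.6],"rotation": [0,0,0],"grip": 0},{"translation": [0,-0.6,-0.6],"rotation": [0,0,0],"grip": 0},{"translation": [0,-0.6,-0.6],"rotation": [0,0,0],"grip": 0},{"translation": [0,-0.6,-0.6],"rotation": [0,0,0],"grip": 0},{"translation": [0,-0.6,-0.6],"rotation": [0,0,0],"grip": 0},{"translation": [0,-0.6,-0.6],"rotation": [0,0,0],"grip": 0},{"translation": [0,-0.6,-0.6],"rotation": [0,0,0],"grip": 0}]}}

```text
t: 1.1
tcp_pos: [0.3886, 0.4232, 0.248]
orientation: [[-0.0, -0.99, -0.14], [-0.0, -0.14, 0.99], [-1.0, 0.0, -0.0]]
force: [1.0, 0.7, -0.3]
width: 0.0002
```

```bash
cat >> h.py <<'E'
def where():
    p=np.load("p.npy"); s=state(); c,n=np.cos(p[2]),np.sin(p[2]); d=s["tcp_pos"]-[p[0],p[1],0]; R=s["orientation"]
    F=s["force"]
    print("t",s["t"],"jig mm",np.round(1e3*np.array([c*d[0]+n*d[1],-n*d[0]+c*d[1],d[2]]),1),"yaw err",np.arctan2(-R[0,2],R[1,2])-p[2],"F jig",np.round([c*F[0]+n*F[1],-n*F[0]+c*F[1],F[2]],2),"w",s["width"],"xax",np.round(R[:,0],3))
E
python3 -c "
from h import *
where()"
```

```text
t 1.1 jig mm [-123.8  526.1  248. ] yaw err 0.00026648557091116243 F jig [ 1.05  0.55 -0.34] w 0.000175000231622833 xax [-0. -0. -1.]
```

Request:
{"fn": "jog_arm", "kwargs": {"targets": [{"translation": [0,-0.2,-0.95],"rotation": [0,0,0],"grip": 0},{"translation": [0,-0.2,-0.95],"rotation": [0,0,0],"grip": 0},{"translation": [0,-0.2,-0.95],"rotation": [0,0,0],"grip": 0},{"translation": [0,-0.2,-0.95],"rotation": [0,0,0],"grip": 0},{"translation": [0,-0.2,-0.95],"rotation": [0,0,0],"grip": 0},{"translation": [0,-0.2,-0.95],"rotation": [0,0,0],"grip": 0},{"translation": [0,-0.2,-0.95],"rotation": [0,0,0],"grip": 0},{"translation": [0,-0.2,-0.95],"rotation": [0,0,0],"grip": 0},{"translation": [0,-0.2,-0.95],"rotation": [0,0,0],"grip": 0},{"translation": [0,-0.2,-0.95],"rotation": [0,0,0],"grip": 0},{"translation": [0,0,-0.95],"rotation": [0,0,0],"grip": 0},{"translation": [0,0,-0.95],"rotation": [0,0,0],"grip": 0}]}}

```text
t: 2.1
tcp_pos: [0.5307, -0.0177, 0.2481]
orientation: [[-0.0, -0.99, -0.14], [0.0, -0.14, 0.99], [-1.0, 0.0, 0.0]]
force: [0.4, 0.0, -0.1]
width: 0.0003
```

Request:
{"fn": "jog_arm", "kwargs": {"targets": [{"translation": [0,0,-0.95],"rotation": [0,0,0],"grip": 0},{"translation": [0,0,-0.95],"rotation": [0,0,0],"grip": 0},{"translation": [0,0,-0.95],"rotation": [0,0,0],"grip": 0},{"translation": [0,0,-0.95],"rotation": [0,0,0],"grip": 0},{"translation": [0,0,-0.95],"rotation": [0,0,0],"grip": 0},{"translation": [0,0,-0.95],"rotation": [0,0,0],"grip": 0},{"translation": [0.5,0,-0.95],"rotation": [0,0,0],"grip": 0},{"translation": [0.8,0,-0.5],"rotation": [0,0,0],"grip": 0},{"translation": [0.8,0,0],"rotation": [0,0,0],"grip": 0},{"translation": [0.6,0,0],"rotation": [0,0,0],"grip": 0},{"translation": [0,0,0],"rotation": [0,0,0],"grip": 0}]}}

```text
t: 3.02
tcp_pos: [0.5667, -0.2967, 0.135]
orientation: [[-0.009, -0.99, -0.139], [0.005, -0.139, 0.99], [-1.0, 0.008, 0.006]]
force: [-1.3, 1.3, -0.6]
width: 0.0002
```

```bash
python3 -c "
from h import *
import cv2
where()
for n,(r0,c0,h,w,k) in {'scene':(140,200,150,200,4),'top':(125,225,135,200,4)}.items():
    a=read_camera(n)[r0:r0+h,c0:c0+w,::-1]
    cv2.imwrite(f'pics/{n}1.png',cv2.resize(a,None,fx=k,fy=k,interpolation=cv2.INTER_CUBIC))
"
```

```text
t 3.0167 jig mm [ -47.9 -211.6  135. ] yaw err -0.0009455422385859225 F jig [-1.14  1.52 -0.6 ] w 0.00020781408293855206 xax [-0.009  0.005 -1.   ]
```

View pics/scene1.png

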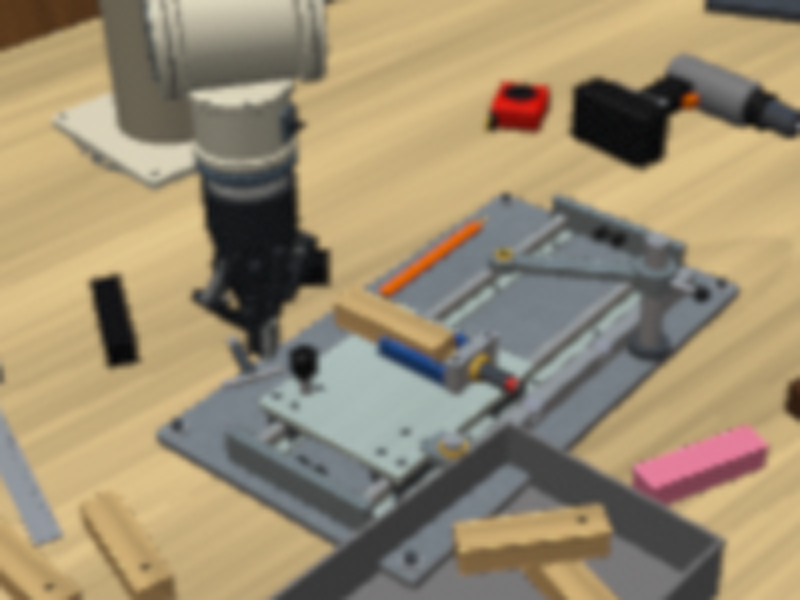

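View pics/top1.png

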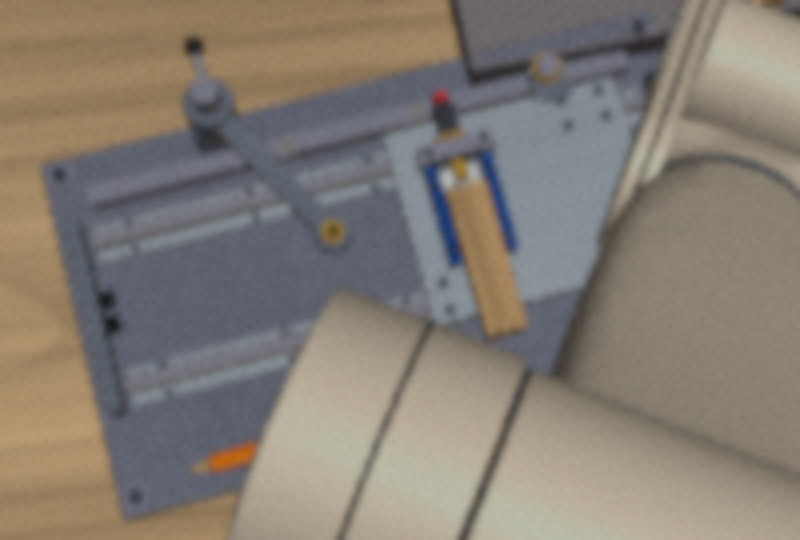

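```bash
python3 -c "
from h import *
where(); s=state()
for d in (0,.01,.02,.03): print(d,(proj('scene',s['tcp_pos']-[0,0,d])-[200,140]+.5)*4-.5)
print((proj('scene',jig(np.load('p.npy'),np.array([[-45,-170,100],[-45,-170,72]])/1e3))-[200,140]+.5)*4-.5)
"
```

```text
t 3.1167 jig mm [ -44.9 -212.9  140.2] yaw err 0.00017616417128207829 F jig [-0.17 -0.14  1.03] w -0.00014170152818794086 xax [-0.002  0.001 -1.   ]
0 [[264.5529582  336.23951574]]
0.01 [[265.44838188 345.89275766]]
0.02 [[266.33606788 355.46258247]]
0.03 [[267.21611608 364.95006678]]
[[302.76496729 350.2186056 ]
 [304.71638957 375.87517957]]
```

Request:
{"fn": "jog_arm", "kwargs": {"targets": [{"translation": [0.5,0,0],"rotation": [0,0,0],"grip": 0},{"translation": [0.55,0,0],"rotation": [0,0,0],"grip": 0},{"translation": [0,0,0],"rotation": [0,0,0],"grip": 0},{"translation": [0,0,0.1],"rotation": [0,0,0],"grip": 0},{"translation": [0,0,0.1],"rotation": [0,0,0],"grip": 0},{"translation": [0,0,0.1],"rotation": [0,0,0],"grip": 0}]}}

```text
t: 3.62
tcp_pos: [0.5698, -0.2859, 0.1011]
orientation: [[0.003, -0.99, -0.14], [-0.001, -0.14, 0.99], [-1.0, -0.003, -0.002]]
force: [0.5, 0.9, 0.3]
width: -0.0003
```

Request:
{"fn": "jog_arm", "kwargs": {"targets": [{"translation": [0,0,0.05],"rotation": [0,0,0],"grip": 0}]}}

```text
t: 3.7
tcp_pos: [0.5692, -0.2836, 0.1007]
orientation: [[0.002, -0.99, -0.14], [-0.001, -0.14, 0.99], [-1.0, -0.002, -0.001]]
force: [-0.9, -0.3, -1.0]
width: -0.0002
```

Request:
{"fn": "jog_arm", "kwargs": {"targets": [{"translation": [0,0,0.05],"rotation": [0,0,0],"grip": 0}]}}

```text
t: 3.78
tcp_pos: [0.5687, -0.2817, 0.1002]
orientation: [[0.001, -0.99, -0.14], [-0.001, -0.14, 0.99], [-1.0, -0.001, -0.001]]
force: [-0.1, -0.5, 1.1]
width: 0.0004
```

Request:
{"fn": "jog_arm", "kwargs": {"targets": [{"translation": [0,0,0.05],"rotation": [0,0,0],"grip": 0}]}}

```text
t: 3.87
tcp_pos: [0.5683, -0.28, 0.0998]
orientation: [[0.001, -0.99, -0.14], [-0.001, -0.14, 0.99], [-1.0, -0.001, -0.001]]
force: [-0.1, -5.4, 1.9]
width: 0.0
```

Request:
{"fn": "jog_arm", "kwargs": {"targets": [{"translation": [0,0,0.05],"rotation": [0,0,0],"grip": 0}]}}

```text
t: 3.95
tcp_pos: [0.5683, -0.2793, 0.0999]
orientation: [[0.002, -0.99, -0.141], [-0.003, -0.141, 0.99], [-1.0, -0.002, -0.003]]
force: [-1.4, -11.4, 1.4]
width: -0.0001
```

```bash
python3 -c "
from h import *
where()"
```

```text
t 3.95 jig mm [ -43.9 -194.7   99.9] yaw err 0.0011432000077354343 F jig [ -2.93 -11.09   1.4 ] w -8.156866827003793e-05 xax [ 0.002 -0.003 -1.   ]
```

Request:
{"fn": "jog_arm", "kwargs": {"targets": [{"translation": [0,0,0.1],"rotation": [0,0,0],"grip": 0},{"translation": [0,0,0.1],"rotation": [0,0,0],"grip": 0},{"translation": [0,0,0.15],"rotation": [0,0,0],"grip": 0},{"translation": [0,0,0.2],"rotation": [0,0,0],"grip": 0},{"translation": [0,0,0.2],"rotation": [0,0,0],"grip": 0},{"translation": [0,0,0.2],"rotation": [0,0,0],"grip": 0}]}}

```text
t: 4.45
tcp_pos: [0.5635, -0.2436, 0.1001]
orientation: [[0.004, -0.99, -0.14], [-0.005, -0.14, 0.99], [-1.0, -0.003, -0.006]]
force: [-1.1, -14.7, 0.3]
width: 0.0001
```

```bash
python3 -c "
from h import *
where()"
```

```text
t 4.45 jig mm [ -43.6 -158.6  100.1] yaw err 0.000445211171561849 F jig [ -3.16 -14.35   0.35] w 0.00010598653406598005 xax [ 0.004 -0.005 -1.   ]
```

Request:
{"fn": "jog_arm", "kwargs": {"targets": [{"translation": [0,0,0.2],"rotation": [0,0,0],"grip": 0},{"translation": [0,0,0.2],"rotation": [0,0,0],"grip": 0},{"translation": [0,0,0.2],"rotation": [0,0,0],"grip": 0},{"translation": [0,0,0.2],"rotation": [0,0,0],"grip": 0},{"translation": [0,0,0.2],"rotation": [0,0,0],"grip": 0},{"translation": [0,0,0.1],"rotation": [0,0,0],"grip": 0},{"translation": [0,0,0.1],"rotation": [0,0,0],"grip": 0},{"translation": [0,0,0.1],"rotation": [0,0,0],"grip": 0}]}}

```text
t: 5.12
tcp_pos: [0.5561, -0.1912, 0.1]
orientation: [[0.003, -0.99, -0.14], [-0.004, -0.14, 0.99], [-1.0, -0.003, -0.004]]
force: [-0.6, -12.7, 1.8]
width: -0.0003
```

```bash
python3 -c "
from h import *
where()"
```

```text
t 5.1167 jig mm [ -43.6 -105.7  100. ] yaw err 0.0009267563460941264 F jig [ -2.35 -12.51   1.75] w -0.0003024415234393636 xax [ 0.003 -0.004 -1.   ]
```

```bash
python3 -c "
from h import *
import cv2
where()
for n,(r0,c0,h,w,k) in {'scene':(140,220,130,180,4)}.items():
    a=read_camera(n)[r0:r0+h,c0:c0+w,::-1]
    cv2.imwrite(f'pics/{n}2.png',cv2.resize(a,None,fx=k,fy=k,interpolation=cv2.INTER_CUBIC))
where()
"
```

```text
t 5.1167 jig mm [ -43.6 -105.7  100. ] yaw err 0.0009267563460941264 F jig [ -2.35 -12.51   1.75] w -0.0003024415234393636 xax [ 0.003 -0.004 -1.   ]
t 5.1667 jig mm [ -43.8 -104.6   99.8] yaw err 0.0004778954667229718 F jig [0.25 0.55 0.27] w 0.00022290991458505987 xax [ 0.002 -0.003 -1.   ]
```

View pics/scene2.png

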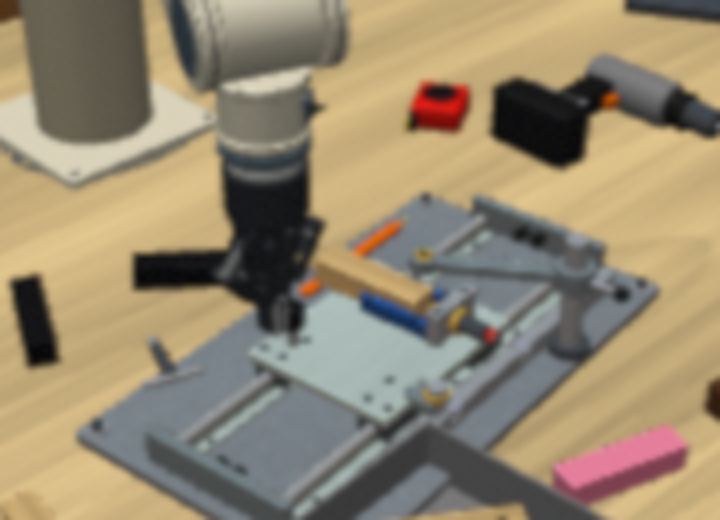

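Request:
{"fn": "jog_arm", "kwargs": {"targets": [{"translation": [0,0,0.05],"rotation": [0,0,0],"grip": 0},{"translation": [0,0,0.05],"rotation": [0,0,0],"grip": 0},{"translation": [0,0,0.05],"rotation": [0,0,0],"grip": 0},{"translation": [0,0,0.05],"rotation": [0,0,0],"grip": 0},{"translation": [0,0,0.05],"rotation": [0,0,0],"grip": 0}]}}

```text
t: 5.58
tcp_pos: [0.5544, -0.1804, 0.0996]
orientation: [[0.002, -0.99, -0.14], [-0.002, -0.14, 0.99], [-1.0, -0.002, -0.003]]
force: [-0.4, -5.3, 2.6]
width: 0.0001
```

Request:
{"fn": "jog_arm", "kwargs": {"targets": [{"translation": [0,0,0.03],"rotation": [0,0,0],"grip": 0},{"translation": [0,0,0.0],"rotation": [0,0,0],"grip": 0}]}}

```text
t: 5.75
tcp_pos: [0.5536, -0.1778, 0.0992]
orientation: [[0.0, -0.99, -0.139], [-0.0, -0.139, 0.99], [-1.0, -0.0, -0.0]]
force: [0.1, -0.5, -0.0]
width: 0.0001
```

Request:
{"fn": "jog_arm", "kwargs": {"targets": [{"translation": [0,0,0.03],"rotation": [0,0,0],"grip": 0},{"translation": [0,0,0.0],"rotation": [0,0,0],"grip": 0}]}}

```text
t: 5.92
tcp_pos: [0.5531, -0.1763, 0.0988]
orientation: [[-0.0, -0.99, -0.14], [0.0, -0.14, 0.99], [-1.0, 0.0, 0.0]]
force: [-1.0, 0.4, -0.4]
width: -0.0
```

```bash
python3 -c "
from h import *
where()"
```

```text
t 5.9167 jig mm [-44.6 -90.5  98.8] yaw err 0.0002641117190733122 F jig [-0.89  0.55 -0.42] w -1.8282041987757582e-05 xax [-0.  0. -1.]
```

Request:
{"fn": "jog_arm", "kwargs": {"targets": [{"translation": [0,0,0.04],"rotation": [0,0,0],"grip": 0},{"translation": [0,0,0.0],"rotation": [0,0,0],"grip": 0}]}}

```text
t: 6.08
tcp_pos: [0.5527, -0.1746, 0.0987]
orientation: [[-0.001, -0.99, -0.14], [0.0, -0.14, 0.99], [-1.0, 0.001, 0.001]]
force: [0.1, 0.7, 0.3]
width: 0.0
```

Request:
{"fn": "jog_arm", "kwargs": {"targets": [{"translation": [0,0,0.03],"rotation": [0,0,0],"grip": 0},{"translation": [0,0,0.0],"rotation": [0,0,0],"grip": 0}]}}

```text
t: 6.25
tcp_pos: [0.5526, -0.1735, 0.0987]
orientation: [[-0.001, -0.99, -0.14], [0.0, -0.14, 0.99], [-1.0, 0.001, 0.0]]
force: [0.3, 0.1, -0.0]
width: 0.0002
```

Request:
{"fn": "jog_arm", "kwargs": {"targets": [{"translation": [0,0,0.03],"rotation": [0,0,0],"grip": 0},{"translation": [0,0,0.0],"rotation": [0,0,0],"grip": 0}]}}

```text
t: 6.42
tcp_pos: [0.5526, -0.1725, 0.0988]
orientation: [[-0.0, -0.99, -0.14], [0.0, -0.14, 0.99], [-1.0, 0.0, 0.0]]
force: [0.8, -0.3, -0.0]
width: 0.0004
```

```bash
python3 -c "
from h import *
import cv2
where()
for n,(r0,c0,h,w,k) in {'scene':(140,220,130,180,4),'top':(125,225,135,200,4)}.items():
    a=read_camera(n)[r0:r0+h,c0:c0+w,::-1]
    cv2.imwrite(f'pics/{n}3.png',cv2.resize(a,None,fx=k,fy=k,interpolation=cv2.INTER_CUBIC))
where()
"
```

```text
t 6.4167 jig mm [-44.6 -86.6  98.8] yaw err 0.0002903354853014961 F jig [ 0.76 -0.42 -0.01] w 0.0003660638775580244 xax [-0.  0. -1.]
t 6.5167 jig mm [-44.5 -86.7  98.9] yaw err 0.00020179203424591785 F jig [-0.76  0.64  0.12] w -0.00023603573540689591 xax [-0.  0. -1.]
```

View pics/scene3.png

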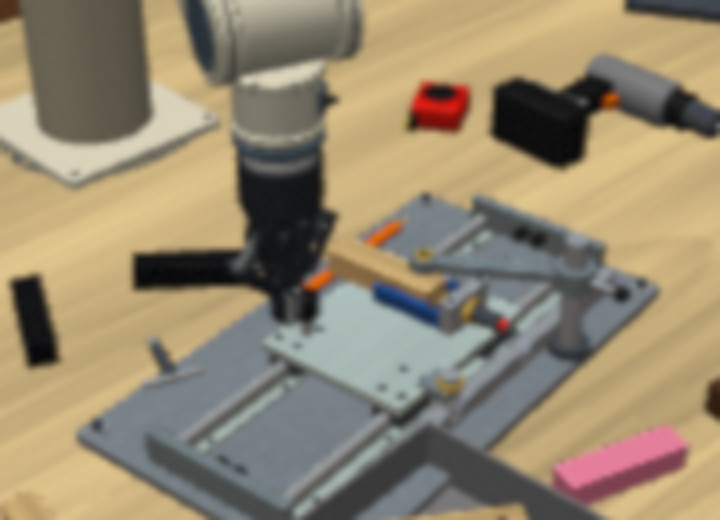

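View pics/top3.png

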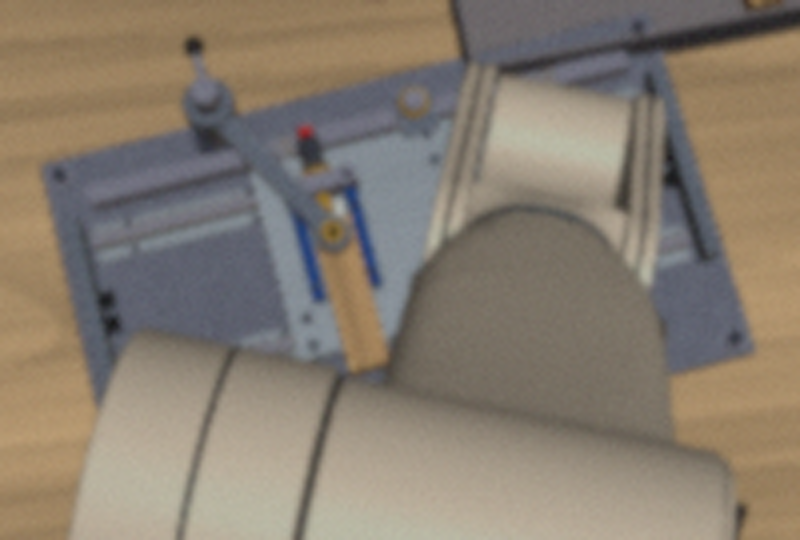

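```bash
python3 -c "
from h import *
p=np.load('p.npy');c,s=np.cos(p[2]),np.sin(p[2])
f=lambda a,z:ray('top',(np.array(a)+.5)/4-.5+[225,125],z)
for a,b,z in (((506,334),(369,367),.082),((440,98),(306,132),.068),((547,66),(414,103),.05),((489,338),(351,371),.082)):
    d=f(b,z)-f(a,z); print(c*d[0]+s*d[1],-s*d[0]+c*d[1])
"
```

```text
0.0024340694144842547 0.1072270323099804
0.00041342163521127136 0.10932035679457515
-0.0022237020598995915 0.11136226003685477
0.002628143323958297 0.10786709263844732
```

Request:
{"fn": "jog_arm", "kwargs": {"targets": [{"translation": [0,0,0.03],"rotation": [0,0,0],"grip": 0},{"translation": [0,0,0.0],"rotation": [0,0,0],"grip": 0}]}}

```text
t: 6.68
tcp_pos: [0.5526, -0.1717, 0.099]
orientation: [[0.0, -0.99, -0.14], [-0.0, -0.14, 0.99], [-1.0, -0.0, -0.001]]
force: [0.6, -2.1, -0.9]
width: 0.0003
```

Request:
{"fn": "jog_arm", "kwargs": {"targets": [{"translation": [0,0,0.02],"rotation": [0,0,0],"grip": 0},{"translation": [0,0,0.0],"rotation": [0,0,0],"grip": 0}]}}

```text
t: 6.85
tcp_pos: [0.5526, -0.1712, 0.099]
orientation: [[0.0, -0.99, -0.14], [-0.001, -0.14, 0.99], [-1.0, -0.0, -0.001]]
force: [1.5, -4.7, -0.5]
width: 0.0001
```

Request:
{"fn": "jog_arm", "kwargs": {"targets": [{"translation": [0,0,-0.3],"rotation": [0,0,0],"grip": 0},{"translation": [0,0,-0.3],"rotation": [0,0,0],"grip": 0},{"translation": [-0.5,0,0],"rotation": [0,0,0],"grip": 0},{"translation": [-0.6,0.3,0],"rotation": [0,0,0],"grip": 0},{"translation": [0,0.8,0],"rotation": [0,0,0],"grip": 0},{"translation": [0,0.8,0],"rotation": [0,0,0],"grip": 0},{"translation": [0,0.3,0.5],"rotation": [0,0,0],"grip": 0},{"translation": [0,0,0.8],"rotation": [0,0,0],"grip": 0},{"translation": [0,0,0.8],"rotation": [0,0,0],"grip": 0},{"translation": [0,0,0.8],"rotation": [0,0,0],"grip": 0},{"translation": [0,0,0.6],"rotation": [0,0,0],"grip": 0},{"translation": [0,0,0.3],"rotation": [0,0,0],"grip": 0}]}}

```text
t: 7.85
tcp_pos: [0.4469, -0.0548, 0.143]
orientation: [[-0.0, -0.99, -0.14], [0.001, -0.14, 0.99], [-1.0, 0.0, 0.001]]
force: [0.5, 1.0, 0.4]
width: -0.0002
```

Request:
{"fn": "jog_arm", "kwargs": {"targets": [{"translation": [0,0,0],"rotation": [0,0,0],"grip": 0},{"translation": [0,0,0],"rotation": [0,0,0],"grip": 0}]}}

```text
t: 8.02
tcp_pos: [0.448, -0.0565, 0.1431]
orientation: [[0.001, -0.99, -0.141], [-0.0, -0.141, 0.99], [-1.0, -0.001, -0.0]]
force: [-0.0, -0.3, -0.1]
width: -0.0001
```

```bash
python3 -c "
from h import *
import cv2
where()
for n,(r0,c0,h,w,k) in {'scene':(140,220,130,180,4),'top':(125,225,135,200,4)}.items():
    a=read_camera(n)[r0:r0+h,c0:c0+w,::-1]
    cv2.imwrite(f'pics/{n}4.png',cv2.resize(a,None,fx=k,fy=k,interpolation=cv2.INTER_CUBIC))
where()
"
```

```text
t 8.0167 jig mm [-132.    42.8  143.1] yaw err 0.0013607163829343627 F jig [-0.08 -0.33 -0.08] w -7.459936756911129e-05 xax [ 0.001 -0.    -1.   ]
t 8.1167 jig mm [-132.    42.   143.1] yaw err -0.00041651353196470176 F jig [-0.55  1.15  0.81] w -0.00017664054305793222 xax [ 0.001 -0.    -1.   ]
```

View pics/scene4.png

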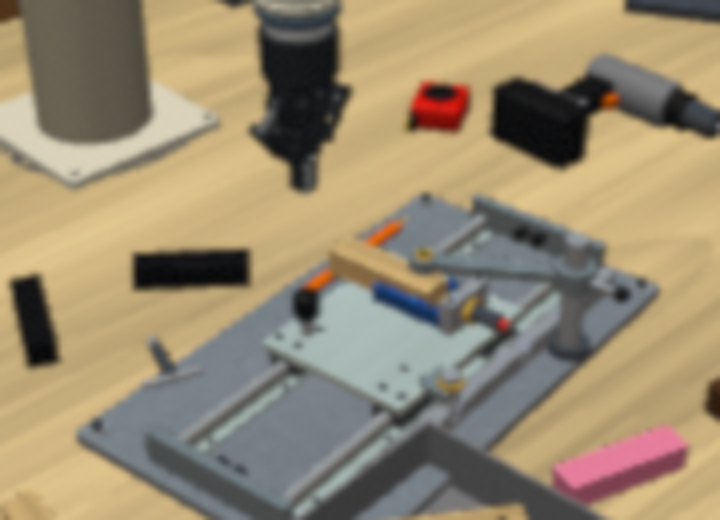

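View pics/top4.png

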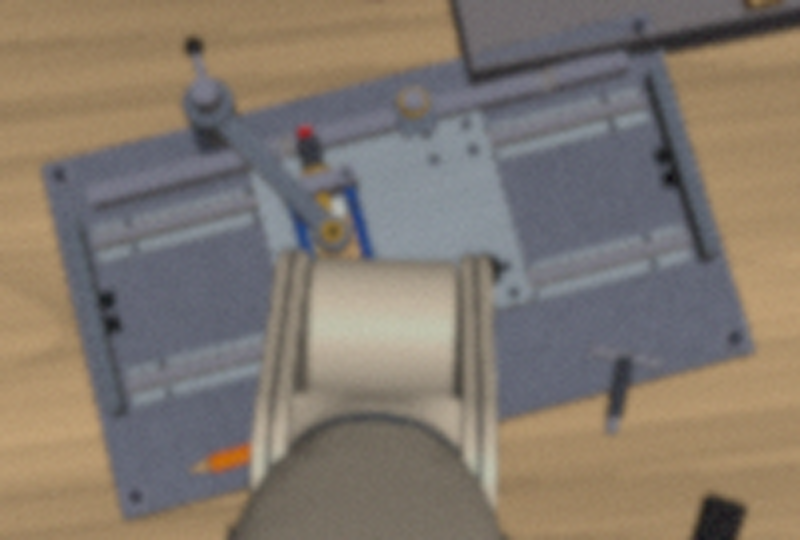

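Request:
{"fn": "jog_arm", "kwargs": {"targets": [{"translation": [0.6,0,0.08],"rotation": [0,0,0],"grip": 0},{"translation": [0.6,0,0],"rotation": [0,0,0],"grip": 0},{"translation": [0.45,0,0],"rotation": [0,0,0],"grip": 0},{"translation": [0,0,0],"rotation": [0,0,0],"grip": 0},{"translation": [0,0,0],"rotation": [0,0,0],"grip": 0}]}}

```text
t: 8.53
tcp_pos: [0.4466, -0.0539, 0.0764]
orientation: [[-0.002, -0.99, -0.138], [0.0, -0.138, 0.99], [-1.0, 0.002, 0.001]]
force: [0.3, 1.0, 0.5]
width: -0.0001
```

```bash
python3 -c "
from h import *
import cv2
where()
for n,(r0,c0,h,w,k) in {'scene':(160,260,75,100,8)}.items():
    a=read_camera(n)[r0:r0+h,c0:c0+w,::-1]
    cv2.imwrite(f'pics/{n}5.png',cv2.resize(a,None,fx=k,fy=k,interpolation=cv2.INTER_CUBIC))
s=state()
for d in (0,.01,.02,.03): print(d,(proj('scene',s['tcp_pos']-[0,0,d])-[260,160]+.5)*8-.5)
"
```

```text
t 8.5333 jig mm [-132.9   45.5   76.4] yaw err -0.0011151155913302624 F jig [0.45 0.91 0.52] w -8.757359751278858e-05 xax [-0.002  0.    -1.   ]
0 [[296.23090847 304.38756779]]
0.01 [[296.83534067 321.34005446]]
0.02 [[297.43538894 338.16958516]]
0.03 [[298.03110081 354.87749274]]
```

View pics/scene5.png

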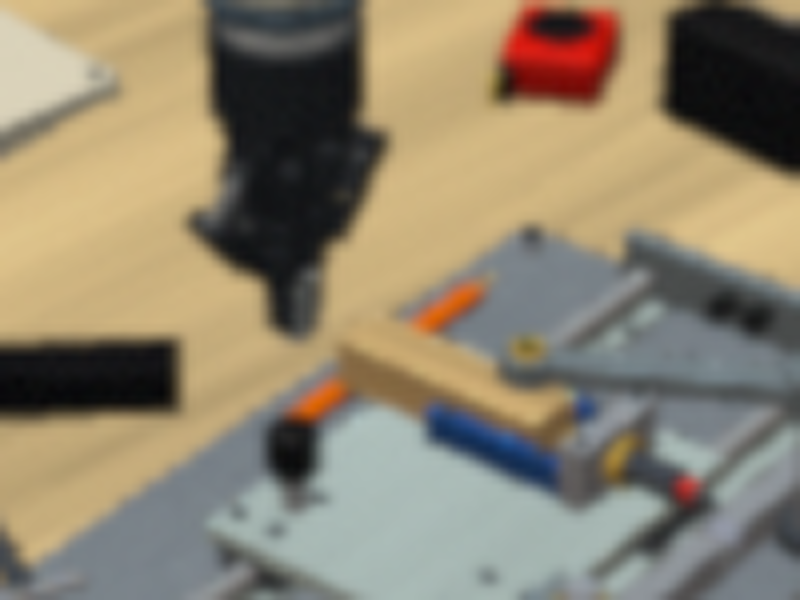

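Request:
{"fn": "jog_arm", "kwargs": {"targets": [{"translation": [0,-0.2,0],"rotation": [0,0,0],"grip": 0},{"translation": [0,-0.2,0],"rotation": [0,0,0],"grip": 0},{"translation": [0,-0.1,0],"rotation": [0,0,0],"grip": 0},{"translation": [0,-0.05,0],"rotation": [0,0,0],"grip": 0},{"translation": [0,-0.05,0],"rotation": [0,0,0],"grip": 0}]}}

```text
t: 9.0
tcp_pos: [0.4715, -0.0496, 0.0774]
orientation: [[0.001, -0.99, -0.14], [-0.0, -0.14, 0.99], [-1.0, -0.001, -0.0]]
force: [0.3, -0.2, 0.2]
width: -0.0004
```

Request:
{"fn": "jog_arm", "kwargs": {"targets": [{"translation": [0,-0.05,0],"rotation": [0,0,0],"grip": 0},{"translation": [0,-0.05,0],"rotation": [0,0,0],"grip": 0},{"translation": [0,-0.05,0],"rotation": [0,0,0],"grip": 0}]}}

```text
t: 9.25
tcp_pos: [0.4766, -0.0488, 0.0769]
orientation: [[-0.0, -0.99, -0.14], [0.0, -0.14, 0.99], [-1.0, 0.0, 0.0]]
force: [-0.3, 0.7, 0.2]
width: -0.0
```

Request:
{"fn": "jog_arm", "kwargs": {"targets": [{"translation": [0,-0.05,0],"rotation": [0,0,0],"grip": 0},{"translation": [0,-0.05,0],"rotation": [0,0,0],"grip": 0},{"translation": [0,-0.05,0],"rotation": [0,0,0],"grip": 0}]}}

```text
t: 9.5
tcp_pos: [0.4827, -0.048, 0.0769]
orientation: [[-0.0, -0.99, -0.14], [0.0, -0.14, 0.99], [-1.0, 0.0, 0.0]]
force: [-0.1, 0.1, 0.2]
width: 0.0001
```

```bash
python3 -c "
from h import *
where()"
```

```text
t 9.5 jig mm [-96.4  46.3  76.9] yaw err 0.0001570052578256098 F jig [-0.1   0.11  0.19] w 0.00013116358133291844 xax [-0.  0. -1.]
```

Request:
{"fn": "jog_arm", "kwargs": {"targets": [{"translation": [0,-0.05,0],"rotation": [0,0,0],"grip": 0},{"translation": [0,-0.05,0],"rotation": [0,0,0],"grip": 0}]}}

```text
t: 9.67
tcp_pos: [0.4854, -0.0474, 0.0767]
orientation: [[-0.003, -0.99, -0.14], [0.0, -0.14, 0.99], [-1.0, 0.003, 0.001]]
force: [-5.1, -0.5, 1.8]
width: 0.0001
```

Request:
{"fn": "jog_arm", "kwargs": {"targets": [{"translation": [0,-0.05,0],"rotation": [0,0,0],"grip": 0},{"translation": [0,-0.05,0],"rotation": [0,0,0],"grip": 0}]}}

```text
t: 9.83
tcp_pos: [0.4894, -0.0468, 0.0766]
orientation: [[-0.003, -0.99, -0.14], [0.0, -0.14, 0.99], [-1.0, 0.003, 0.001]]
force: [-5.7, -0.4, 1.9]
width: 0.0
```

```bash
python3 -c "
from h import *
import cv2
where()
for n,(r0,c0,h,w,k) in {'scene':(160,260,75,100,8)}.items():
    a=read_camera(n)[r0:r0+h,c0:c0+w,::-1]
    cv2.imwrite(f'pics/{n}6.png',cv2.resize(a,None,fx=k,fy=k,interpolation=cv2.INTER_CUBIC))
where()
"
```

```text
t 9.8333 jig mm [-89.6  46.6  76.6] yaw err 0.0002342523610088243 F jig [-5.7   0.38  1.92] w 3.763896911168454e-06 xax [-0.003  0.    -1.   ]
t 9.8833 jig mm [-89.1  46.5  76.6] yaw err 0.0002883601172662953 F jig [-4.58  0.16  0.09] w -0.0001295549097007783 xax [-0.002  0.    -1.   ]
```

View pics/scene6.png

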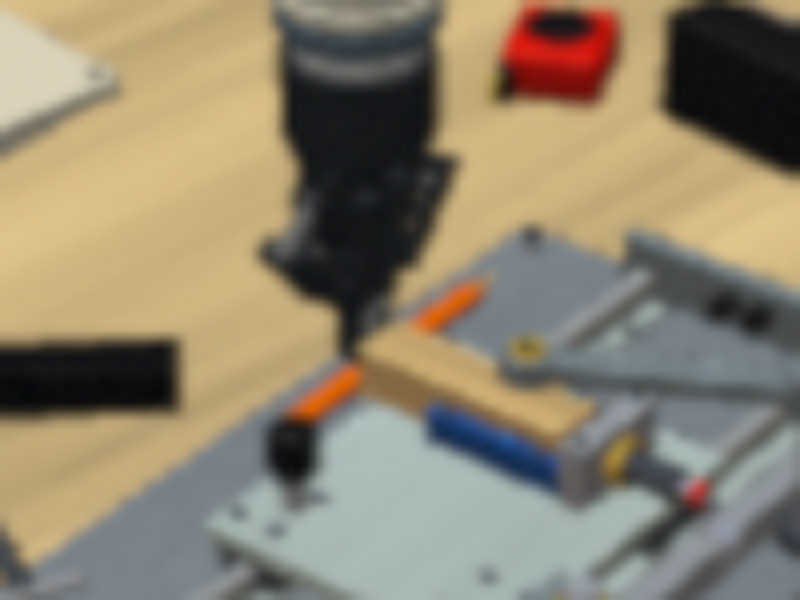

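Request:
{"fn": "jog_arm", "kwargs": {"targets": [{"translation": [0,-0.05,0],"rotation": [0,0,0],"grip": 0},{"translation": [0,-0.05,0],"rotation": [0,0,0],"grip": 0}]}}

```text
t: 10.05
tcp_pos: [0.4931, -0.0463, 0.0766]
orientation: [[-0.003, -0.99, -0.14], [0.0, -0.14, 0.99], [-1.0, 0.003, 0.001]]
force: [-6.6, -0.1, 2.0]
width: -0.0001
```

Request:
{"fn": "jog_arm", "kwargs": {"targets": [{"translation": [0,-0.03,0],"rotation": [0,0,0],"grip": 0},{"translation": [0,0,0],"rotation": [0,0,0],"grip": 0}]}}

```text
t: 10.22
tcp_pos: [0.4946, -0.0461, 0.0766]
orientation: [[-0.003, -0.99, -0.14], [0.0, -0.14, 0.99], [-1.0, 0.002, 0.001]]
force: [-5.1, -0.1, 1.1]
width: -0.0
```

Request:
{"fn": "jog_arm", "kwargs": {"targets": [{"translation": [0,-0.03,0],"rotation": [0,0,0],"grip": 0},{"translation": [0,0,0],"rotation": [0,0,0],"grip": 0}]}}

```text
t: 10.38
tcp_pos: [0.4955, -0.0459, 0.0765]
orientation: [[-0.003, -0.99, -0.14], [0.0, -0.14, 0.99], [-1.0, 0.003, 0.001]]
force: [-5.7, -0.3, 1.9]
width: -0.0001
```

Request:
{"fn": "jog_arm", "kwargs": {"targets": [{"translation": [0,-0.03,0],"rotation": [0,0,0],"grip": 0},{"translation": [0,0,0],"rotation": [0,0,0],"grip": 0}]}}

```text
t: 10.55
tcp_pos: [0.4966, -0.0458, 0.0765]
orientation: [[-0.003, -0.99, -0.14], [0.0, -0.14, 0.99], [-1.0, 0.003, 0.001]]
force: [-5.5, -0.8, 1.9]
width: 0.0
```

```bash
python3 -c "
from h import *
where()"
```

```text
t 10.55 jig mm [-82.3  46.6  76.5] yaw err 0.0002931591730131189 F jig [-5.57 -0.02  1.89] w 6.8078939320089354e-06 xax [-0.003  0.    -1.   ]
```

Request:
{"fn": "jog_arm", "kwargs": {"targets": [{"translation": [0,-0.03,0],"rotation": [0,0,0],"grip": 0},{"translation": [0,0,0],"rotation": [0,0,0],"grip": 0}]}}

```text
t: 10.72
tcp_pos: [0.4977, -0.0456, 0.0765]
orientation: [[-0.003, -0.99, -0.14], [0.0, -0.14, 0.99], [-1.0, 0.003, 0.001]]
force: [-5.7, -1.2, 2.0]
width: -0.0
```

Request:
{"fn": "jog_arm", "kwargs": {"targets": [{"translation": [0,-0.03,0],"rotation": [0,0,0],"grip": 0},{"translation": [0,0,0],"rotation": [0,0,0],"grip": 0}]}}

```text
t: 10.88
tcp_pos: [0.4986, -0.0454, 0.0765]
orientation: [[-0.004, -0.99, -0.14], [0.0, -0.14, 0.99], [-1.0, 0.004, 0.001]]
force: [-7.1, -0.8, 3.0]
width: 0.0001
```

Request:
{"fn": "jog_arm", "kwargs": {"targets": [{"translation": [0,-0.03,0],"rotation": [0,0,0],"grip": 0},{"translation": [0,0,0],"rotation": [0,0,0],"grip": 0}]}}

```text
t: 11.05
tcp_pos: [0.4986, -0.0452, 0.0763]
orientation: [[-0.006, -0.99, -0.14], [0.0, -0.14, 0.99], [-1.0, 0.006, 0.001]]
force: [-9.5, -1.9, 4.4]
width: 0.0002
```

```bash
python3 -c "
from h import *
where()"
```

```text
t 11.05 jig mm [-80.2  46.8  76.3] yaw err 0.00036609584511101967 F jig [-9.67 -0.6   4.44] w 0.00016200287038160315 xax [-0.006  0.    -1.   ]
```

Request:
{"fn": "jog_arm", "kwargs": {"targets": [{"translation": [0,-0.03,0],"rotation": [0,0,0],"grip": 0},{"translation": [0,0,0],"rotation": [0,0,0],"grip": 0}]}}

```text
t: 11.22
tcp_pos: [0.4987, -0.0451, 0.076]
orientation: [[-0.009, -0.99, -0.14], [0.0, -0.14, 0.99], [-1.0, 0.009, 0.002]]
force: [-12.0, -1.6, 5.8]
width: -0.0003
```

Request:
{"fn": "jog_arm", "kwargs": {"targets": [{"translation": [0,-0.03,0],"rotation": [0,0,0],"grip": 0},{"translation": [0,0,0],"rotation": [0,0,0],"grip": 0},{"translation": [0,0,0],"rotation": [0,0,0],"grip": 0}]}}

```text
t: 11.47
tcp_pos: [0.4987, -0.0449, 0.0758]
orientation: [[-0.011, -0.99, -0.14], [0.001, -0.14, 0.99], [-1.0, 0.011, 0.002]]
force: [-14.8, -3.0, 7.1]
width: 0.0002
```

```bash
python3 -c "
from h import *
where()"
```

```text
t 11.4667 jig mm [-80.1  47.2  75.8] yaw err 0.0004753079510376734 F jig [-15.02  -0.87   7.1 ] w 0.0002117233121192815 xax [-0.011  0.001 -1.   ]
```

Request:
{"fn": "jog_arm", "kwargs": {"targets": [{"translation": [-0.02,-0.02,0],"rotation": [0,0,0],"grip": 0},{"translation": [0,0,0],"rotation": [0,0,0],"grip": 0},{"translation": [0,0,0],"rotation": [0,0,0],"grip": 0},{"translation": [0,0,0],"rotation": [0,0,0],"grip": 0},{"translation": [0,0,0],"rotation": [0,0,0],"grip": 0},{"translation": [0,0,0],"rotation": [0,0,0],"grip": 0}]}}

```text
t: 11.97
tcp_pos: [0.4986, -0.0447, 0.0759]
orientation: [[-0.013, -0.99, -0.14], [0.001, -0.14, 0.99], [-1.0, 0.012, 0.003]]
force: [-15.9, -3.1, 0.2]
width: 0.0003
```

```bash
python3 -c "
from h import *
import cv2
where()
for n,(r0,c0,h,w,k) in {'scene':(160,260,75,100,8),'top':(125,225,135,200,4)}.items():
    a=read_camera(n)[r0:r0+h,c0:c0+w,::-1]
    cv2.imwrite(f'pics/{n}7.png',cv2.resize(a,None,fx=k,fy=k,interpolation=cv2.INTER_CUBIC))
    where()
"
```

```text
t 11.9667 jig mm [-80.1  47.4  75.9] yaw err 0.0003799439980223529 F jig [-16.18  -0.86   0.16] w 0.00029466273744132107 xax [-0.013  0.001 -1.   ]
t 12.0167 jig mm [-80.1  47.4  75.9] yaw err 0.0004181776696614292 F jig [-15.35   0.35   0.75] w 0.00015211665393043058 xax [-0.013  0.001 -1.   ]
t 12.0667 jig mm [-80.2  47.4  75.9] yaw err 0.00040071086681500723 F jig [-15.64  -1.09   1.94] w -0.00027347176283286557 xax [-0.013  0.001 -1.   ]
```

View pics/scene7.png

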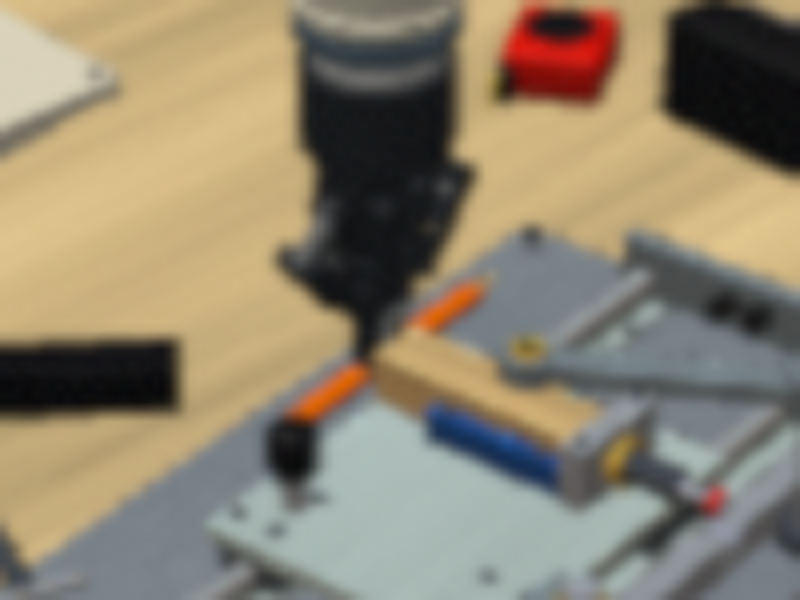

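View pics/top7.png

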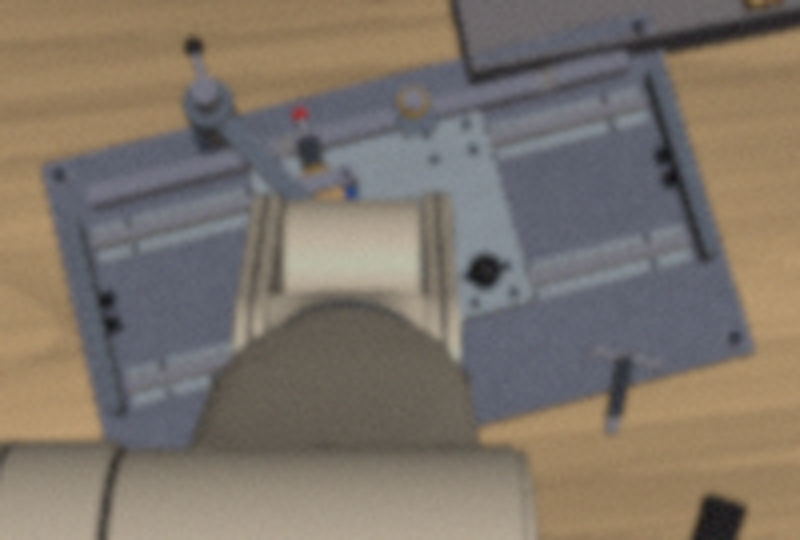

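The blank is flush on the stop, with no gap at scene zoom px (600,420). The ejector's red tail has moved out about 14 mm. The carriage bolt is still at (414,103), and the push is steady at about 15.5 N, so I'm handing it in.

```bash
python3 -c "
from h import *
where(); print(job_done()); where()"
```

```text
t 12.0667 jig mm [-80.2  47.4  75.9] yaw err 0.00040071086681500723 F jig [-15.64  -1.09   1.94] w -0.00027347176283286557 xax [-0.013  0.001 -1.   ]
the job is handed in; nothing more can be done
None
the job is handed in; nothing more can be done
```

I slid the carriage into the drill-guide station, then pushed the blank home onto the steel stop. I handed the job in at about 12 s, with the arm still pressing the blank.

- **Carriage:** I pushed the knob with the closed fingers. Near the station the push force dropped to zero as the ball pulled the carriage in. A light push afterwards met rising resistance of about 5 N where the notch should be. The images put the travel at 107–111 mm against the nominal 110 mm, and the carriage stayed there while I pressed the blank.
- **Blank:** The tool stopped dead at jig x ≈ -80 mm. The picture shows no gap at the stop, and the ejector's tail had come out about 14 mm. The push held steady at about 15.5 N, within the 10–25 N you gave.
- **Disagreements:** While the carriage was sliding the force read 12–14 N instead of the expected 2 N. It fell to zero when I stopped, so it depends on speed. The finger also sits about 2 mm to the +y side of the blank's centre line. The jig fit left up to 1.6 px of error at the board corners.
- **Loose things:** The ones visible in the last pictures had not moved; the arm hid part of the board from the top camera.

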